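# Lock the drive hub of a bench tester

## Task

Lock the drive of the bench tester for cleaning: turn the hub on its sloping deck until the slot across the hub lines up with the slots in the two fixed lugs beside it, then take the locking bar from its rest on the bench and lay it, grip tab outwards, fully down in all three slots, tab centred over the hub, and let go. Do not disturb the bottle, the beaker or the tube rack.

Things in the scene. Friction and masses are not known exactly. Their poses are not given: they have to be found in the camera images.
- tester: White bench instrument, 300 x 300 mm, fixed to the bench; front (its -x side, nearest the robot) 50 mm high, back 200 mm high. Its grey deck slopes up at 30 degrees from front to back. Origin: centre of the underside; z up.
- deck: The sloping grey deck, fixed in the tester. Origin: middle of the deck surface, under the hub, on the hub's axis (20 mm in front of the tester's origin, 125 mm above the bench). z: square out of the deck, 30 degrees from vertical, leaning to the tester's front (robot side); x: up the slope; y: level, across the tester.
- lug_a (a point): Centre of the slot floor in one of two equal fixed dark steel lugs on the deck, at y = +83 mm and 36 mm above the deck. Axes as the deck. Each lug measures 50 mm (x) by 16 mm (y), its top 58 mm above the deck; its slot runs along y, 14 mm wide, 22 mm deep, open at the top and both ends. Between lugs and hub the space is open.
- lug_b (a point): The same point in the other lug, at y = -83 mm of the deck.
- seat (a point): Point on the hub's axis 36 mm above the deck, level with the slot floors of lugs and hub. Axes as deck. When the bar is home its origin lies here (it may rest 2 mm down the slope), its y axis along this y (either way round), its z axis along this z.
- hub (a joint): Angle of the steel hub about the deck's z axis, rad, growing anticlockwise as seen from above the deck; no stop, stays where it is left, friction 0.12 N m. At 0 and at 3.14 its slot lines up with the lugs' slots (the hub is the same after a half turn, so either serves).
- hub_slot (a point): Centre of the hub's slot floor, 36 mm above the deck on the hub's axis; turns with the hub: y along the slot, x across it, z out of the deck. Head: 26 to 60 mm above the deck, 54 mm long along the slot, with two flats parallel to the slot, 46 mm apart, 38 mm long, good to grip; below it a 34 mm neck. Slot 14 mm wide, 24 mm deep, open at top and ends.
- bar: Loose aluminium locking bar, about 0.2 kg: blade 190 mm long (y), 10 mm thick (x), 24 mm high, lower edge chamfered to 6 mm; in its middle a flat grip tab 44 mm long (y), 10 mm thick, from 24 to 64 mm high. Origin: centre of the lower edge; z to the tab. The same after a half turn about z. At the start it stands tab up in the rest.
- rest: Black plastic rest fixed to the bench, left or right of the tester: base 70 x 150 x 15 mm, with four small cheeks (to 31 mm above the bench) that hold the bar's blade upright, 12.5 mm apart. Origin: centre of the underside; y along the bar. The bar stands on the base, its origin 15 mm above the bench.
- rack: Bystander: white fixed tube rack, 70 x 150 mm, 90 mm high with its glass tubes, on the other side of the tester from the rest. Origin: centre of the underside; y along its length.
- bottle: Bystander: amber glass bottle, 68 mm across, 150 mm high. Origin: centre of the underside.
- beaker: Bystander: glass beaker, 72 mm across, 95 mm high. Origin: centre of the underside.
Not all that is in view belongs to the job. Several things have the shape of the bar; the one meant has the colours described above.

How it is judged (in metres and radians):
On the way:
1. the hub's slot lines up with the lugs' slots (within 0.12 rad) (angle between the y axis of hub_slot and the y axis of deck, either way round below 0.12 rad), for 0.2 s.
At the end, for the whole second after the job is handed in: The bar lies at rest, tab outwards, in the slots of both lugs and the hub: lower edge within 3 mm of the slot floors, centred endwise within 15 mm and crosswise within 6 mm, along the lugs' slots within 0.06 rad and square to the deck within 0.2 rad; the hub's slot in line within 0.2 rad (z of bar in the frame of seat between -0.003 and 0.003 m and x of bar in the frame of seat between -0.006 and 0.006 m and y of bar in the frame of seat between -0.015 and 0.015 m and angle between the y axis of bar and the y axis of seat, either way round below 0.06 rad and angle between the z axis of bar and the z axis of seat, either way round below 0.2 rad and angle between the y axis of hub_slot and the y axis of deck, either way round below 0.2 rad and linear speed of bar below 0.02 m/s); the robot touches nothing.
It fails at once if the bottle or the beaker is moved more than 30 mm or tipped, or the tube rack is struck with more than 15 N (distance of any of bottle, beaker from where it was at the start of the episode above 0.03 m or angle between any of bottle, beaker's own z axis and vertical above 0.35 rad or contact force between rack and anything else above 15 N).
It also fails if it takes over 54 s, if anything falls off the work surface, if the arm or the gripper's body presses on something with over 40 N, if the wrist force passes 120 N, or if a joint passes its speed limit or range.

## Robot

A 6-joint arm with a two-finger parallel gripper is mounted at the origin on the work surface. World frame = base frame: x ahead of the robot, y to its left, z up, the work surface at z = 0. Lengths are in m, angles in degrees, forces in N, time in s.
With the tool pointing down it reaches from about 0.375 to 0.75 m from the base axis. Payload 9 kg.
Tool frame: the origin (TCP) lies where the fingers leave the gripper's body, on its centre line; the fingertips stand 73 mm ahead of it and the grasp point (between the pads) lies 54 mm ahead of it (robot.tip_reach is the distance from the TCP to the fingertips, in m); z points along the fingers, y is the line along which they close (so a half turn about z gives the same grasp; the last joint's range is limited). The gripper opens to 85 mm and grips with 20 to 120 N. Pads are 22 mm wide; open, the fingers measure 114 mm over their backs; the gripper's body (76 mm by 85 mm) begins 54 mm behind the grasp point. The pads swing forward as they close: fully open they stand 13 mm farther back than shut.
Start: joints at [-85.468, 5.964, 5.575, 89.605, 0, 77.527], TCP at [0.175, -0.574, 0.304] pointing down, gripper open.
Joint ranges: [-171.21, 171.21], [-48.23, 106.86], [-62.78, 66.21], [-105.2, 120.99], [-86.42, 89.51], [-180, 180]. Speed limits (degrees/s): [127.2, 127.2, 147.25, 180, 180, 180].

## Interface

Orientations are given as [roll, pitch, yaw] about the fixed x, y, z axes, in that order (R = Rz(yaw) Ry(pitch) Rx(roll)).
In Python, from plant import robot gives the robot as it stands. Calls block until the motion is done:
- robot.move_pose(position, orientation): joint-space move of the TCP to a pose.
- robot.line_to(position, vel=0.15, rotation=None, guard=None): straight line of the TCP; rotation=None keeps the orientation; vel is the mean speed in m/s. With guard (N) it stops when the force on the tool has changed by that much, and returns True; else False.
- robot.goto_joints(angles): joint-space move.
- robot.set_gripper(opening): finger opening in m; the grip force is fixed at half the most; returns when the fingers have stopped.
- robot.pause(seconds).
- robot.ik(position, orientation): joint angles nearest the present ones, or None.
- robot.observe(): the state.
- robot.grab_frame(name): name is "scene" or "top" or "wrist"; returns the picture (384x512x3 uint8, blue, green, red); there is no depth.
- robot.get_calibration(name): a dict with "vertical_fov" (degrees; the focal length in pixels is half the picture's height over the tangent of half this angle, whatever the lens; pixels are square), "cx", "cy" (the principal point, pixels), "rvec" (rotation vector, rad) and "tvec" (3), from world to camera coordinates, as OpenCV has them. Camera axes: x right, y down, z forward; pixel columns grow to the right and rows downward; lengths in m; the calibration is good to about 2 mm. A picture is of the moment at which its call begins: read the wrist's pose just before it. get_calibration takes no time and is no camera call; for the wrist camera it gives the pose at the moment of the call.
A pose or a line that the arm cannot do raises robot.IKError and nothing moves.
- robot.job_done(): hands the job in; it is judged then, once.
The state is a dict: "time": time; "q": joint angles; "qvel": joint speeds; "joint_torque": joint torques, N m; "tool_pos": TCP position; "tcp_rot": TCP orientation; "ft_force": force on the tool from outside, world axes, zero at the start; "torque": the same for the moment, N m; "gripper_width": finger opening in m; "gripper_force": force on a finger pad.
Only numpy, scipy, OpenCV 4.12 (cv2) and the standard library are available. Lean on these libraries where they do the work, as an engineer would, in place of code of your own. Each camera call takes 0.05 s, during which the arm holds its last target. There are 200 camera calls.

## Working session

There is one attempt and no reset: what is moved stays moved. The work goes in short steps, each a Python script; the robot and the scene stay as the last script left them, time stands still between calls to the robot, and variables do not carry over. Pictures are saved under pics/ and viewed, at most 10 in all, crops included, and the job is handed in when it is done.

```bash
ls; mkdir -p pics; python3 - <<'E'
from plant import robot
import cv2,numpy as np
a=robot.grab_frame("scene");b=robot.grab_frame("top")
cv2.imwrite("pics/scene.png",a);cv2.imwrite("pics/top.png",b)
for n in("scene","top","wrist"):
    print(n,robot.get_calibration(n))
print(robot.observe())
E
```

```text
pics
scene {'vertical_fov': 44.62703321033, 'cx': 256.31362222398855, 'cy': 195.25283338759868, 'rvec': array([ 2.34341808,  1.09521509, -0.33258288]), 'tvec': array([-0.30713968, -0.22428955,  1.80667105])}
top {'vertical_fov': 47.87329300645869, 'cx': 253.269100155578, 'cy': 189.0130736606296, 'rvec': array([ 2.13656597, -2.12429852,  0.18071106]), 'tvec': array([0.01459625, 0.47422672, 1.51627506])}
wrist {'vertical_fov': 61.60067568026722, 'cx': 256.7822131214124, 'cy': 191.50038946267466, 'rvec': array([-2.3269918 ,  1.72009242,  0.25954763]), 'tvec': array([-0.5981897 , -0.03834081,  0.38057002])}
{'time': 0.1, 'q': array([-8.54683129e+01,  5.99534540e+00,  5.53085721e+00,  8.96050976e+01,
        2.36104448e-04,  7.75270855e+01]), 'qvel': array([ 0.03002462, -0.01300318,  0.14823773, -0.11091497,  0.01042056,
       -0.0380793 ]), 'joint_torque': array([ 3.83281425e-03, -5.58205569e+01,  5.04721785e+01,  1.32760772e-02,
       -4.56301750e-04,  6.83708770e-07]), 'tool_pos': array([ 0.17546514, -0.57354018,  0.3031922 ]), 'tcp_rot': array([-1.79932108e+02, -1.52595403e-02,  1.70045924e+01]), 'ft_force': array([-0.25073109,  0.71006126,  0.08985804]), 'torque': array([-0.04730044, -0.07560936,  0.01356362]), 'gripper_force': 0.0, 'gripper_width': 0.0853908640566259}
```

View pics/scene.png

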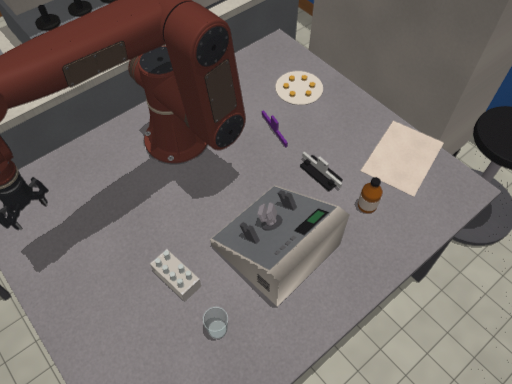

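View pics/top.png

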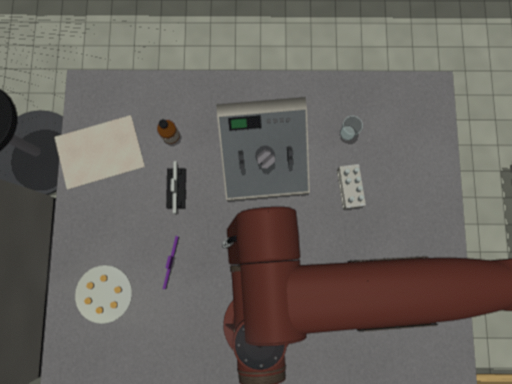

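The top view shows the tester at (263,150), with lugs at (241,162) and (290,157) and the hub at (265,158), its slot turned. Three things are bar-like: a silver bar on the black rest at top (175,188) / scene (322,170), a purple one at top (171,262) / scene (274,128), and possibly something grey at top (228,242). Silver on the black rest fits the description; I'll confirm it in an enlarged crop and triangulate.

```bash
cat > h.py <<'E'
from plant import robot
import cv2,numpy as np
from scipy.spatial.transform import Rotation as Ro
def cam(n):
    c=robot.get_calibration(n);f=192/np.tan(np.radians(c["vertical_fov"]/2))
    K=np.array([[f,0,c["cx"]],[0,f,c["cy"]],[0,0,1]]);R=cv2.Rodrigues(c["rvec"])[0]
    return K,R,np.array(c["tvec"]).reshape(3)
def ray(c,p):
    K,R,t=c;d=R.T@np.linalg.inv(K)@np.array([p[0],p[1],1.]);return -R.T@t,d/np.linalg.norm(d)
def plane(c,p,p0,n=(0,0,1)):
    o,d=ray(c,p);n=np.array(n,float);return o+d*(n@(np.array(p0)-o))/(n@d)
def tri(cs,ps):
    A=np.zeros((3,3));b=np.zeros(3);r=[]
    for c,p in zip(cs,ps):
        o,d=ray(c,p);P=np.eye(3)-np.outer(d,d);A+=P;b+=P@o;r.append((P,o))
    x=np.linalg.solve(A,b);return x,max(np.linalg.norm(P@(x-o)) for P,o in r)
def proj(c,X):
    K,R,t=c;v=K@(R@np.array(X)+t);return v[:2]/v[2]
E
python3 - <<'E'
from h import *
a=cv2.imread("pics/scene.png");b=cv2.imread("pics/top.png")
S,T=cam("scene"),cam("top")
for n,s,t in [("lug+",(287,192),(241,155)),("lug-",(249,225),(290,150)),("hub",(266,210),(265,158)),("bar",(321,165),(174,185)),("bottle",(370,205),(167,130)),("beaker",(215,325),(350,128))]:
    print(n,*[np.round(v,3) for v in tri((S,T),(s,t))])
print(plane(T,(176,188),(0,0,.015)), plane(S,(318,175),(0,0,.015)))
# wrist cam in tool frame
o=robot.observe();K,R,t=cam("wrist");Rt=Ro.from_euler("xyz",o["tcp_rot"],degrees=True).as_matrix()
print("cam in tool",Rt.T@(-R.T@t-o["tool_pos"]),Rt.T@R.T)
c=lambda im,x,y,w,h,k:cv2.resize(im[y:y+h,x:x+w],(w*k,h*k),interpolation=cv2.INTER_CUBIC)
u=np.hstack([c(b,210,90,104,120,4)[:480],c(b,145,150,60,120,4)[:480]])
print(u.shape);cv2.imwrite("pics/c1.png",u)
E
```

```text
lug+ [0.558 0.057 0.2  ] 0.001
lug- [ 0.575 -0.105  0.202] 0.003
hub [ 0.555 -0.023  0.175] 0.002
bar [0.483 0.298 0.058] 0.002
bottle [0.697 0.337 0.015] 0.006
beaker [ 0.7   -0.337  0.052] 0.002
[0.48081209 0.30051581 0.015     ] [0.48705509 0.28311427 0.015     ]
cam in tool [ 0.07464888 -0.0007637  -0.0704641 ] [[ 5.35678957e-04 -9.56405907e-01 -2.92040158e-01]
 [ 9.99998941e-01  9.07514175e-04 -1.13776657e-03]
 [ 1.35319725e-03 -2.92039240e-01  9.56405380e-01]]
(480, 656, 3)
```

View pics/c1.png

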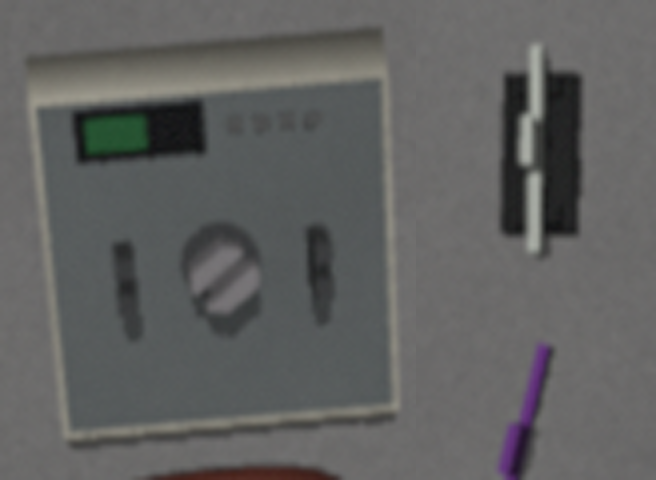

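The crop confirms it: the aluminium bar stands in the black rest at top view (176,187), while the purple one lies loose and is a decoy. The hub slot is about 45° anticlockwise of the lug line. Next I'll check reach and take wrist views square to the deck.

```bash
cat >> h.py <<'E'
def dR(yaw): return Ro.from_euler("ZY",[yaw,-30],degrees=True).as_matrix()
def tool(Rb,psi): # tool pointing along -z of frame Rb, tool y axis at angle psi+90.. about frame z
    M=Rb@Ro.from_euler("ZX",[psi,180],degrees=True).as_matrix()
    return Ro.from_matrix(M).as_euler("xyz",degrees=True)
E
python3 - <<'E'
from h import *
D=dR(6);d0=np.array([.585,-.023,.125]);n=D[:,2]
for h in(.1,.23):
  for psi in range(-180,180,30):
    q=robot.ik(d0+h*n,tool(D,psi));print(h,psi,None if q is None else np.round(q).astype(int))
for psi in range(-180,180,30):
    q=robot.ik([.483,.298,.13],tool(np.eye(3),psi));print('bar',psi,None if q is None else np.round(q).astype(int))
E
```

```text
0.1 -180 [-23 -39 -46  56  14 -26]
0.1 -150 [-23 -39 -46  56  14 -56]
0.1 -120 [-23 -39 -46  56  14 -86]
0.1 -90 [ -23  -39  -46   56   14 -116]
0.1 -60 [ -23  -39  -46   56   14 -146]
0.1 -30 [ -23  -39  -46   56   14 -176]
0.1 0 [-23 -39 -46  56  14 154]
0.1 30 [-23 -39 -46  56  14 124]
0.1 60 [-23 -39 -46  56  14  94]
0.1 90 [-23 -39 -46  56  14  64]
0.1 120 [-23 -39 -46  56  14  34]
0.1 150 [-23 -39 -46  56  14   4]
0.23 -180 None
0.23 -150 None
0.23 -120 None
0.23 -90 None
0.23 -60 None
0.23 -30 None
0.23 0 None
0.23 30 None
0.23 60 None
0.23 90 None
0.23 120 None
0.23 150 None
bar -180 [ 18   3 -16  71   0  18]
bar -150 [ 18   3 -16  71   0 -12]
bar -120 [ 18   3 -16  71   0 -42]
bar -90 [ 18   3 -16  71   0 -72]
bar -60 [  18    3  -16   71    0 -102]
bar -30 [  18    3  -16   71    0 -132]
bar 0 [  18    3  -16   71    0 -162]
bar 30 [ 18   3 -16  71   0 168]
bar 60 [ 18   3 -16  71   0 138]
bar 90 [ 18   3 -16  71   0 108]
bar 120 [ 18   3 -16  71   0  78]
bar 150 [ 18   3 -16  71   0  48]
```

```bash
python3 - <<'E'
from h import *
D=dR(6);d0=np.array([.585,-.023,.125]);n=D[:,2]
f=lambda q:None if q is None else np.round(q).astype(int)
for h in(.11,.12,.13,.138,.15,.16,.165,.17,.18,.19,.2):
    print(h,f(robot.ik(d0+h*n,tool(D,90))),f(robot.ik(d0+h*n,tool(D,-90))))
for h in (.25,.3):
  for x in (.48,.52):
    for tl in(0,10,20):
      E=Ro.from_euler("ZY",[6,-tl],degrees=True).as_matrix()
      print(h,x,tl,f(robot.ik([x,-.03,.05+h],tool(E,180))),f(robot.ik([x,-.03,.05+h],tool(E,0))))
E
```

```text
0.11 [-24 -40 -46  58  14  64] [ -24  -40  -46   58   14 -116]
0.12 [-24 -41 -46  59  15  63] [ -24  -41  -46   59   15 -117]
0.13 [-24 -42 -45  60  15  63] [ -24  -42  -45   60   15 -117]
0.138 [-25 -43 -45  62  15  63] [ -25  -43  -45   62   15 -117]
0.15 [-25 -44 -45  63  15  62] [ -25  -44  -45   63   15 -118]
0.16 [-26 -45 -44  65  15  62] [ -26  -45  -44   65   15 -118]
0.165 [-26 -46 -44  65  15  62] [ -26  -46  -44   65   15 -118]
0.17 [-26 -46 -44  66  15  62] [ -26  -46  -44   66   15 -118]
0.18 [-26 -47 -43  68  16  61] [ -26  -47  -43   68   16 -119]
0.19 [-27 -48 -43  69  16  61] [ -27  -48  -43   69   16 -119]
0.2 None None
0.25 0.48 0 [-19 -15 -15  90   0 -25] [-19 -15 -15  90   0 155]
0.25 0.48 10 [-22 -26 -24  83   5 -27] [-22 -26 -24  83   5 153]
0.25 0.48 20 [-24 -38 -33  77  10 -29] [-24 -38 -33  77  10 151]
0.25 0.52 0 [-18  -8  -9  89   0 -24] [-18  -8  -9  89   0 156]
0.25 0.52 10 [-20 -19 -18  81   4 -25] [-20 -19 -18  81   4 155]
0.25 0.52 20 [-22 -30 -28  74   9 -27] [-22 -30 -28  74   9 153]
0.3 0.48 0 [-19 -14  -9  95   0 -25] [-19 -14  -9  95   0 155]
0.3 0.48 10 [-22 -25 -18  88   5 -27] [-22 -25 -18  88   5 153]
0.3 0.48 20 [-24 -36 -27  81  10 -29] [-24 -36 -27  81  10 151]
0.3 0.52 0 [-18  -7  -2  94   0 -24] [-18  -7  -2  94   0 156]
0.3 0.52 10 [-20 -18 -12  86   4 -25] [-20 -18 -12  86   4 155]
0.3 0.52 20 [-22 -28 -22  79   9 -27] [-22 -28 -22  79   9 153]
```

```bash
python3 - <<'E'
from h import *
import pickle
E10=Ro.from_euler("ZY",[6,-10],degrees=True).as_matrix()
V={}
def snap(k,p,r):
    robot.move_pose(p,r);robot.pause(.15)
    c=cam("wrist");im=robot.grab_frame("wrist");V[k]=(c,im);cv2.imwrite(f"pics/{k}.png",im);print(k,robot.observe()["time"])
snap("hubA",[.52,-.07,.36],tool(E10,180))
snap("hubB",[.52,.03,.36],tool(E10,180))
snap("barA",[.47,.26,.30],tool(np.eye(3),180))
snap("barB",[.47,.34,.30],tool(np.eye(3),180))
pickle.dump(V,open("V.pkl","wb"))
for s,X in (("hub",[.555,-.023,.175]),("bar",[.483,.298,.05])):
    print([np.round(proj(V[s+k][0],X)) for k in "AB"])
    out=[]
    for k in "AB":
        out.append(V[s+k][1])
    cv2.imwrite(f"pics/{s}.png",cv2.resize(np.vstack(out),None,fx=.78,fy=.78,interpolation=cv2.INTER_AREA))
E
```

```text
hubA 2.5167
hubB 3.2
barA 4.3667
barB 4.9833
[array([307., 194.]), array([189., 183.])]
[array([294., 181.]), array([216., 182.])]
```

View pics/hub.png

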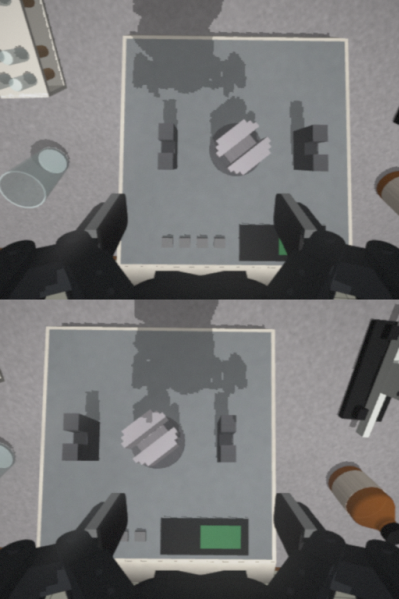

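View pics/bar.png

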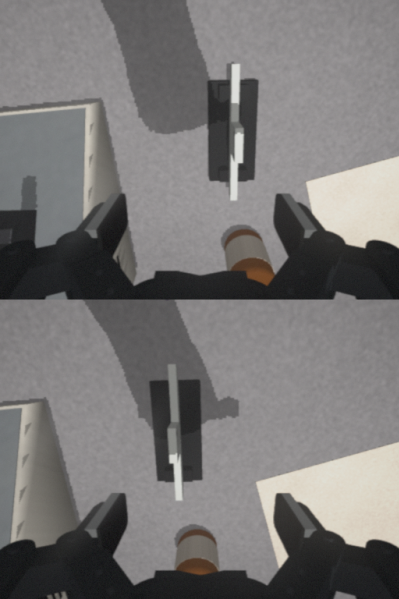

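```bash
python3 - <<'E'
import cv2,numpy as np
c=lambda n,x,y,w,h:cv2.resize(cv2.imread(f"pics/{n}.png")[y:y+h,x:x+w],(int(w*2.5),int(h*2.5)),interpolation=cv2.INTER_CUBIC)
u=np.vstack([c("hubA",194,138,240,100),c("hubB",72,132,240,100)])
v=np.hstack([c("barA",283,75,40,200),c("barB",206,75,40,200)])
cv2.imwrite("pics/c2.png",cv2.convertScaleAbs(np.hstack([u,v]),alpha=1.25))
E
```

```text
(no output)
```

View pics/c2.png

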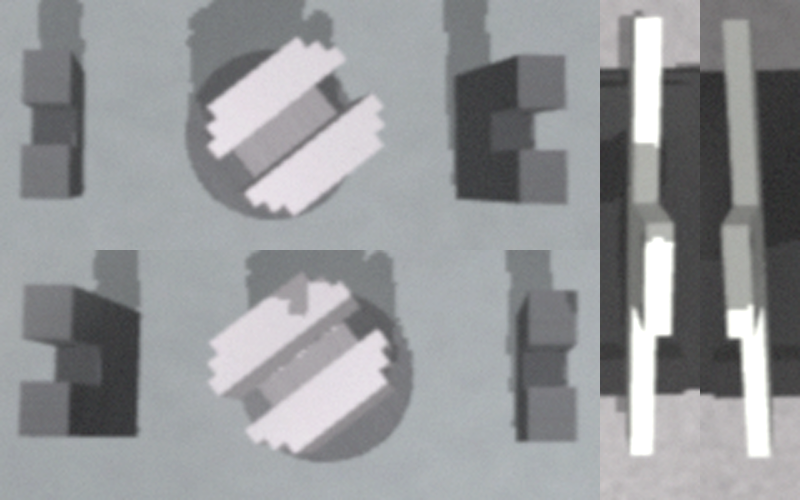

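Crop picks: lug tops are centred at about (46,124)/(542,129) in A and (46,110)/(552,116) in B. The hub slot runs lower-left to upper-right in both. The blade ends at (648,16)/(642,455) in A and (736,20)/(759,457) in B.

```bash
cat > m.py <<'E'
from h import *
import pickle
V=pickle.load(open("V.pkl","rb"))
off={"hubA":(194,138,0,0),"hubB":(72,132,0,250),"barA":(283,75,600,0),"barB":(206,75,700,0)}
def P(k,p): o=off[k];return np.array([(p[0]-o[2]+.5)/2.5-.5+o[0],(p[1]-o[3]+.5)/2.5-.5+o[1]])
def T(s,a,b): return tri((V[s+"A"][0],V[s+"B"][0]),(P(s+"A",a),P(s+"B",b)))
E
python3 - <<'E'
from m import *
pr=lambda n,r:print(n,np.round(r[0],4),round(r[1],4))
lb=[T("hub",a,b) for a,b in zip([(22,50),(72,52),(71,197),(20,197)],[(23,285),(73,286),(69,436),(18,435)])]
la=[T("hub",a,b) for a,b in zip([(518,54),(566,56),(567,203),(518,202)],[(528,291),(577,291),(577,441),(528,440)])]
for r in lb: pr("lb",r)
for r in la: pr("la",r)
B=np.mean([r[0] for r in lb],0);A=np.mean([r[0] for r in la],0)
d=A-B;yaw=np.degrees(np.arctan2(-d[0],d[1]));print("B",B,"A",A,"dist",np.linalg.norm(d),"yaw",yaw)
D=dR(yaw);n=D[:,2];print("deck0",(A+B)/2-.058*n)
d0=(A+B)/2-.058*n;print("lugs in deck",[np.round(D.T@(r[0]-d0),4) for r in lb+la])
h=T("hub",(296,126),(300,363));pr("hubtop",h);print("in deck",D.T@(h[0]-d0))
for k,e in (("hubA",[(207,105),(297,38),(297,214),(385,145)]),("hubB",[(210,345),(305,275),(297,453),(390,380)])):
    q=[D.T@(plane(V[k][0],P(k,p),d0+.06*n,n)-d0) for p in e]
    print(k,np.round(q,4).tolist(),[round(np.degrees(np.arctan2(-(q[i+1]-q[i])[0],(q[i+1]-q[i])[1])),1) for i in(0,2)])
e1=T("bar",(648,16),(736,20));e2=T("bar",(642,455),(759,457));pr("e1",e1);pr("e2",e2);pr("tab",T("bar",(659,281),(736,281)))
v=e2[0]-e1[0];print("mid",(e1[0]+e2[0])/2,"len",np.linalg.norm(v),"dir",np.degrees(np.arctan2(v[1],v[0])))
for s in("scene","top"):print(s,proj(cam(s),(A+B)/2+.002*n),proj(cam(s),h[0]))
E
```

```text
lb [ 0.536  -0.1133  0.1633] 0.0
lb [ 0.5344 -0.0966  0.1643] 0.0002
lb [ 0.5764 -0.0923  0.1885] 0.0002
lb [ 0.5784 -0.1092  0.1878] 0.0001
la [0.5202 0.0519 0.1642] 0.0003
la [0.5188 0.0679 0.1645] 0.0001
la [0.562  0.0723 0.1876] 0.0
la [0.5638 0.0564 0.1868] 0.0
B [ 0.55626519 -0.10286867  0.17599374] A [0.54118588 0.06215278 0.17578991] dist 0.1657091028748662 yaw 5.2210650528657965
deck0 [ 0.57760521 -0.01771898  0.12566235]
lugs in deck [array([-0.0246, -0.0914,  0.0577]), array([-0.0242, -0.0746,  0.0586]), array([ 0.0245, -0.0742,  0.0585]), array([ 0.0245, -0.0912,  0.0576]), array([-0.0247,  0.0746,  0.0588]), array([-0.0245,  0.0907,  0.0591]), array([0.0246, 0.0911, 0.0574]), array([0.0245, 0.0751, 0.0564])]
hubtop [ 0.5484 -0.0202  0.1766] 0.0001
in deck [4.18407318e-05 2.34833565e-04 5.87801805e-02]
hubA [[-0.0066, -0.0295, 0.06], [-0.0293, 0.0003, 0.06], [0.029, 0.0004, 0.06], [0.006, 0.0295, 0.06]] [np.float64(37.3), np.float64(38.3)]
hubB [[-0.0053, -0.0289, 0.06], [-0.0286, 0.0015, 0.06], [0.0295, 0.0001, 0.06], [0.0055, 0.0298, 0.06]] [np.float64(37.5), np.float64(38.9)]
e1 [0.3856 0.3044 0.0378] 0.0004
e2 [0.5754 0.3088 0.0409] 0.0
tab [0.4797 0.3061 0.0832] 0.0004
mid [0.48051714 0.30663594 0.03933748] len 0.1898487518318245 dir 1.329383754078167
scene [265.75931211 207.40295446] [265.96017194 207.66637646]
top [264.70101969 160.1686145 ] [264.60566483 160.05949648]
```

All of it checks: lugs 166 mm apart at 58 mm, hub top on the axis, deck origin at 125.7 mm, blade 190 mm long with its top at 39 mm. The hub is at +38°. I'll turn it now.

```bash
cat >> h.py <<'E'
YAW=5.22;D=dR(YAW);d0=np.array([.5776,-.0177,.1252]);n=D[:,2]
E
python3 - <<'E'
from h import *
import pickle
o=lambda:robot.observe()
r=tool(D,128)
robot.move_pose(d0+.175*n,r)
print(o()["q"].round(1),o()["time"])
print("guard",robot.line_to(d0+.096*n,vel=.06,guard=12),o()["ft_force"].round(1))
robot.set_gripper(.03)
s=o();print(s["gripper_width"],s["gripper_force"],s["q"].round(1),s["ft_force"].round(1))
q=s["q"].copy()
for k in range(4):
    q[5]+=38/4;robot.goto_joints(q)
robot.pause(.3)
s=o();print(s["ft_force"].round(1),s["torque"].round(2),s["tcp_rot"],tool(D,90))
robot.set_gripper(.085)
robot.line_to(d0+.18*n,vel=.1)
E10=Ro.from_euler("ZY",[YAW,-10],degrees=True).as_matrix()
robot.move_pose([.52,-.02,.36],tool(E10,180));robot.pause(.15)
c=cam("wrist");im=robot.grab_frame("wrist");cv2.imwrite("pics/hubC.png",im);pickle.dump(c,open("C.pkl","wb"))
a,b=proj(c,d0+.06*n).round().astype(int);print(a,b,o()["time"])
cv2.imwrite("pics/c3.png",cv2.resize(im[b-55:b+55,a-125:a+125],(750,330),interpolation=cv2.INTER_CUBIC))
E
```

```text
Traceback (most recent call last):
plant.IKError: the arm cannot take that pose within its joint ranges
```

```bash
python3 - <<'E'
from h import *
f=lambda q:None if q is None else np.round(q,1)
for h in(.096,.12,.14,.15,.155,.16,.165,.17):
    print(h,f(robot.ik(d0+h*n,tool(D,128))),f(robot.ik(d0+h*n,tool(D,-52))))
# seat-tilt alternatives at bar clearance height
for t in (28,25,22,20):
    E=Ro.from_euler("ZY",[YAW,-t],degrees=True).as_matrix()
    for h in (.14,.165,.175): print(t,h,f(robot.ik(d0+.084*n+(h-.084)*E[:,2],tool(E,90))))
E
```

```text
0.096 [-22.6 -40.6 -47.5  56.1  13.5  27.4] [ -22.6  -40.6  -47.5   56.1   13.5 -152.6]
0.12 [-23.5 -43.4 -47.   59.6  13.9  26.6] [ -23.5  -43.4  -47.    59.6   13.9 -153.4]
0.14 [-24.2 -45.6 -46.4  62.5  14.2  26. ] [ -24.2  -45.6  -46.4   62.5   14.2 -154. ]
0.15 [-24.6 -46.5 -46.   63.9  14.4  25.6] [ -24.6  -46.5  -46.    63.9   14.4 -154.4]
0.155 [-24.8 -47.  -45.8  64.6  14.5  25.4] [ -24.8  -47.   -45.8   64.6   14.5 -154.6]
0.16 [-25.  -47.5 -45.6  65.4  14.6  25.3] [ -25.   -47.5  -45.6   65.4   14.6 -154.7]
0.165 [-25.2 -47.9 -45.4  66.1  14.7  25.1] [ -25.2  -47.9  -45.4   66.1   14.7 -154.9]
0.17 None None
28 0.14 [-23.6 -42.6 -44.   63.7  13.1  64.1]
28 0.165 [-24.4 -44.8 -42.9  67.1  13.4  63.3]
28 0.175 [-24.8 -45.5 -42.4  68.4  13.6  63. ]
25 0.14 [-22.6 -38.3 -40.4  65.5  11.4  64.4]
25 0.165 [-23.4 -40.2 -39.2  68.7  11.7  63.7]
25 0.175 [-23.7 -40.8 -38.6  70.   11.8  63.4]
22 0.14 [-21.7 -34.1 -36.9  67.4   9.8  64.8]
22 0.165 [-22.3 -35.7 -35.5  70.5  10.   64.2]
22 0.175 [-22.6 -36.3 -34.9  71.7  10.1  64. ]
20 0.14 [-21.1 -31.4 -34.5  68.8   8.7  65. ]
20 0.165 [-21.7 -32.8 -33.1  71.8   8.9  64.5]
20 0.175 [-21.9 -33.3 -32.4  73.    9.   64.3]
```

```bash
cat > t.py <<'E'
from h import *
import pickle
o=lambda:robot.observe()
r=tool(D,128)
robot.move_pose(d0+.155*n,r)
print(o()["q"].round(1),o()["time"])
print("guard",robot.line_to(d0+.096*n,vel=.06,guard=12),o()["ft_force"].round(1))
robot.set_gripper(.03)
s=o();print(s["gripper_width"],s["gripper_force"],s["q"].round(1),s["ft_force"].round(1))
q=s["q"].copy()
for k in range(4):
    q[5]+=38/4;robot.goto_joints(q)
robot.pause(.3)
s=o();print(s["ft_force"].round(1),s["torque"].round(2),s["tcp_rot"],tool(D,90))
robot.set_gripper(.085)
robot.line_to(d0+.155*n,vel=.1)
E10=Ro.from_euler("ZY",[YAW,-10],degrees=True).as_matrix()
robot.move_pose([.52,-.02,.36],tool(E10,180));robot.pause(.15)
c=cam("wrist");im=robot.grab_frame("wrist");cv2.imwrite("pics/hubC.png",im);pickle.dump(c,open("C.pkl","wb"))
a,b=proj(c,d0+.06*n).round().astype(int);print(a,b,o()["time"])
cv2.imwrite("pics/c3.png",cv2.resize(im[b-55:b+55,a-125:a+125],(750,330),interpolation=cv2.INTER_CUBIC))
E
python3 t.py
```

```text
[-24.7 -47.  -45.7  64.7  14.5  25.4] 6.3583
guard False [-0.7 -0.1 -0.1]
0.04536142007363122 61.971690729260445 [-22.7 -40.7 -47.5  56.2  13.4  27.4] [-12.6  -4.4   5.3]
[ 6.7  2.2 -1.2] [ 0.44 -0.33  0.07] [150.04271135   0.25679775  95.48933512] [150.     0.    95.22]
252 182 12.15
```

View pics/c3.png

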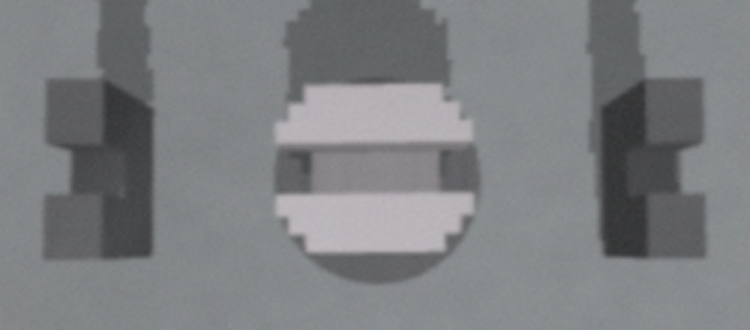

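The slot edges of hub and lugs line up (rows 143/194 against 144/195), so the hub is aligned. Now the bar.

```bash
cat > b.py <<'E'
from h import *
o=lambda:robot.observe()
g=.101;b0=np.array([.480,.3063,.015]);rb=tool(np.eye(3),181.33)
seat=d0+.036*n
F=lambda t:Ro.from_euler("ZY",[YAW,-t],degrees=True).as_matrix()
def deck(dz,t=30): E=F(t);return seat+dz*n+g*E[:,2],tool(E,90)
assert all(robot.ik(*deck(*a)) is not None for a in((.045,20),(.027,30),(-.003,30)))
robot.move_pose(b0+[0,0,g+.07],rb);robot.pause(.1)
print("g1",robot.line_to(b0+[0,0,g],vel=.08,guard=10))
robot.set_gripper(.0);s=o();print(s["gripper_width"],s["gripper_force"],s["ft_force"].round(1))
assert .007<s["gripper_width"]<.014
print("g2",robot.line_to(b0+[0,0,g+.19],vel=.12))
s=o();print(s["gripper_width"],s["ft_force"].round(1),s["time"])
robot.move_pose([.50,.12,.36],tool(F(10),90))
p,r=deck(.045,20);robot.move_pose(p,r)
p,r=deck(.027);robot.line_to(p,vel=.05,rotation=r);robot.pause(.3)
s=o();print("pre",D.T@(s["tool_pos"]-seat),s["tcp_rot"],r,s["gripper_width"],s["ft_force"].round(1),s["time"])
cv2.imwrite("pics/pre_s.png",robot.grab_frame("scene"));im=robot.grab_frame("wrist");cv2.imwrite("pics/pre_w.png",im)
E
python3 b.py
```

```text
g1 False
0.0091797537476614 58.91990303993225 [ 0.4 -0.4  1. ]
g2 False
0.009572751231353082 [-0.7  0.9 -2.3] 17.075
pre [3.29111012e-04 3.31016552e-05 1.28128748e-01] [ 1.50016958e+02 -2.72628351e-03  9.52368755e+01] [150.     0.    95.22] 0.009252751999919217 [-0.   0.3 -2.3] 19.75
```

```bash
python3 -c "
import cv2,numpy as np
a=cv2.imread('pics/pre_w.png');s=cv2.imread('pics/pre_s.png')[150:290,190:370]
cv2.imwrite('pics/c4.png',np.hstack([cv2.resize(a,(400,300)),cv2.resize(s,(386,300))]))"
```

```text
(no output)
```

View pics/c4.png

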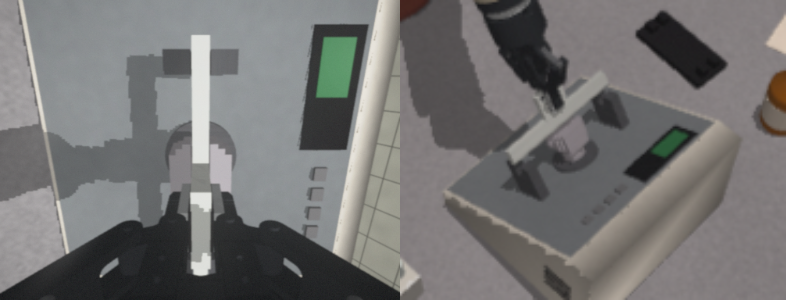

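The bar is square in the grip and sits centred above the lug (wrist view: blade at column 201, lug centre at about 200) and the hub. Next I'll lower it with a guard.

```bash
cat > i.py <<'E'
from h import *
g=.101;seat=d0+.036*n;o=lambda:robot.observe()
def st(k):
    s=o();print(k,(D.T@(s["tool_pos"]-seat)).round(4)-[0,0,g],(D.T@s["ft_force"]).round(1),s["gripper_width"].round(4),s["time"])
print(robot.line_to(seat+(g+.004)*n,vel=.03,guard=12));st("a")
if (D.T@(o()["tool_pos"]-seat))[2]-g<.006:
    print(robot.line_to(seat+(g-.004)*n,vel=.01,guard=10));st("b")
    robot.pause(.3);st("c")
cv2.imwrite("pics/in_s.png",robot.grab_frame("scene"))
E
python3 i.py
```

```text
FalseTraceback (most recent call last):
  File "i.py", line 5, in <module>
    print(robot.line_to(seat+(g+.004)*n,vel=.03,guard=12));st("a")
                                                           ~~^^^^^
  File "i.py", line 4, in st
    s=o();print(k,(D.T@(s["tool_pos"]-seat)).round(4)-[0,0,g],(D.T@s["ft_force"]).round(1),s["gripper_width"].round(4),s["time"])
                                                                                           ^^^^^^^^^^^^^^^^^^^^^^^^
AttributeError: 'float' object has no attribute 'round'
```

```bash
sed -i 's/s\["gripper_width"\].round(4)/round(s["gripper_width"],4)/' i.py; python3 i.py
```

```text
False
a [ 0.0001 -0.      0.0041] [-1.2 -0.5 -2.3] 0.0097 21.0167
True
b [ 0.     -0.     -0.0002] [-1.2 -0.3  6.4] 0.0095 21.5333
c [ 0.     -0.     -0.0002] [-0.3  0.2  7.2] 0.0094 21.8333
```

```bash
python3 - <<'E'
from h import *
g=.101;seat=d0+.036*n
F=lambda t:Ro.from_euler("ZY",[YAW,-t],degrees=True).as_matrix()
robot.set_gripper(.085);robot.pause(.2)
print(robot.line_to(seat+(g+.02)*n,vel=.05,guard=8))
E=F(22);print(robot.line_to(seat+.07*n+g*E[:,2],vel=.06,rotation=tool(E,90),guard=8))
E=F(10);robot.move_pose([.50,-.02,.40],tool(E,180));robot.pause(.15)
c=cam("wrist");im=robot.grab_frame("wrist");s=robot.grab_frame("scene")
print(robot.observe()["time"],robot.observe()["ft_force"].round(1))
for k in(-.095,.095):print(k,proj(c,seat+.024*n+k*D[:,1]))
print("tab",[proj(c,seat+.064*n+k*D[:,1]).round() for k in(-.022,.022)])
cv2.imwrite("pics/c5.png",np.hstack([cv2.resize(im[80:270,126:386],(410,300)),cv2.resize(s[150:290,190:370],(386,300))]))
E
```

```text
False
False
25.9833 [-0.8 -0.2  1.1]
-0.095 [151.509365   183.28071794]
0.095 [349.38732438 183.09954982]
tab [array([223., 180.]), array([276., 179.])]
```

View pics/c5.png

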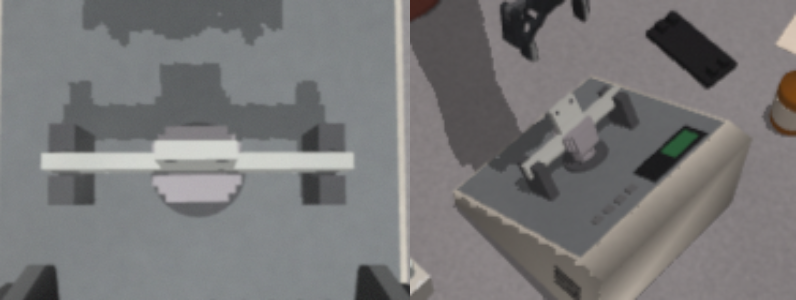

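The blade ends fall where predicted (columns 152/350, row 182 against 183). The tab top is about 5 px downslope of prediction, so the bar leans slightly. I'll measure that from two views, without spending pictures.

```bash
python3 - <<'E'
from h import *
seat=d0+.036*n
E=Ro.from_euler("ZY",[YAW,-10],degrees=True).as_matrix()
cs=[];tb=[];bl=[[],[]]
for x,z in((.56,.38),(.45,.38)):
    robot.move_pose([x,-.02,z],tool(E,180));robot.pause(.15)
    c=cam("wrist");im=robot.grab_frame("wrist").astype(int)
    m=((im.min(2)>185)).astype(np.uint8)
    cv2.imwrite(f"pics/f{x}.png",im)
    def rows(y,h):
        u,v=proj(c,seat+h*n+y*D[:,1]);u=int(round(u));v=int(round(v))
        g=im[v-22:v+18,u-2:u+3].mean((1,2));return u,v,g.round().astype(int)
    for y,h in((0.0,.064),(.05,.024),(-.05,.024)):print(x,y,*rows(y,h)[:2],rows(y,h)[2].tolist())
print(robot.observe()["time"])
E
```

```text
0.56 0.0 256 114 [97, 96, 96, 96, 96, 97, 95, 98, 112, 137, 148, 149, 148, 149, 149, 149, 149, 149, 149, 150, 149, 150, 142, 114, 101, 100, 101, 101, 102, 101, 103, 102, 103, 103, 103, 101, 103, 104, 103, 104]
0.56 0.05 317 128 [98, 98, 98, 98, 97, 99, 99, 99, 100, 99, 99, 98, 100, 111, 139, 148, 148, 149, 148, 149, 148, 148, 148, 148, 149, 140, 114, 111, 130, 144, 148, 148, 146, 139, 135, 135, 135, 133, 135, 135]
0.56 -0.05 195 128 [94, 95, 95, 95, 96, 96, 96, 96, 96, 96, 96, 96, 96, 108, 133, 148, 151, 151, 151, 152, 151, 152, 151, 151, 151, 142, 116, 104, 103, 106, 110, 107, 113, 127, 131, 132, 132, 133, 133, 133]
0.45 0.0 245 242 [126, 126, 125, 126, 127, 127, 126, 126, 126, 125, 137, 173, 198, 205, 206, 205, 204, 205, 205, 204, 205, 204, 190, 136, 108, 144, 167, 172, 172, 172, 171, 172, 173, 171, 172, 172, 172, 172, 172, 172]
0.45 0.05 297 237 [129, 130, 129, 130, 130, 130, 130, 130, 130, 130, 131, 131, 130, 129, 134, 158, 191, 200, 201, 201, 201, 200, 201, 201, 201, 192, 159, 137, 133, 132, 132, 132, 132, 132, 132, 131, 130, 130, 131, 129]
0.45 -0.05 195 237 [127, 126, 125, 126, 125, 125, 124, 124, 123, 124, 123, 124, 125, 125, 126, 145, 191, 205, 206, 206, 206, 206, 206, 206, 206, 195, 159, 130, 125, 125, 125, 125, 126, 126, 125, 125, 125, 124, 125, 125]
27.2667[ WARN:0@0.744] global loadsave.cpp:1063 imwrite_ Unsupported depth image for selected encoder is fallbacked to CV_8U.
```

Both views agree: the lean is about 0.08 rad (limit 0.2), the lower edge is within about 1 mm crosswise, and the bar was seated at the floor depth. The gripper is clear, so I'll hand in.

```bash
python3 -c "
from plant import robot
print(robot.job_done())"
```

```text
the job is handed in; nothing more can be done
None
```

I turned the hub into line with the lugs, laid the bar tab outwards and centred in all three slots (leaning about 0.08 rad; limit 0.2), and handed the job in with the gripper clear at about 27 s; the call returned no verdict.

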